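# Refill the bag-clip dispenser

## Robot

A 7-joint arm with a two-finger parallel gripper is mounted at the origin on a cart in front of the work surface, level with it; the furniture and walls round the work are solid. World frame = base frame: x ahead of the robot, y to its left, z up, the work surface at z = 0. Lengths are in mm, angles in rad, forces in N, time in s.
With the tool pointing down it reaches from about 400 to 750 mm from the base axis. Payload 19.5 kg.
Tool frame: the origin (TCP) lies at the very end of the fingers, on their centre line; the grasp point (between the pads) lies 19 mm behind it (r.hold_point_z is the distance from the TCP to the grasp point, in mm); x points along the fingers, y is the direction in which the jaws open and shut, and the axes are right-handed (so a half turn about x gives the same grasp; the last joint's range is limited). The gripper opens to 85 mm and grips with 20 to 120 N. Pads are 22 mm wide; open, the fingers measure 114 mm over their backs; the gripper's body (76 mm by 85 mm) begins 54 mm behind the grasp point. The pads swing forward as they close: fully open they stand 13 mm farther back than shut.
Start: joints at [1.085, 0.707, -0.028, 1.485, 0.022, 0.951, -0.075], TCP at [246.88, -519.274, 231.268] pointing down, gripper open.
Joint ranges: [-2.71, 2.71], [-0.32, 2.16], [-1.57, 1.52], [0, 2.45], [-1.46, 4.6], [0, 2.02], [-2.83, 2.83]. Speed limits (rad/s): [1.89, 1.89, 2.57, 2.57, 3.01, 3.01, 3.01].

## Interface

Orientations are given as a unit quaternion [x, y, z, w].
In Python, from cell import status, eyes, r gives the robot as it stands. The module is installed in compiled form; this text tells all that it offers.
- The arm moves only by the tool play_rows, never from a script. Its argument "series" is a list of rows, each an object with "grip": the finger opening in m, from 0 to 0.0854; "delta_pos": the shift along the tool's x, y, z in m, a list of three; "yaw": the turn about the tool's x in degrees. In form: [{"grip": grip, "delta_pos": [dx, dy, dz], "yaw": yaw}, ...]. A call has 1 to 8 rows; each row shifts and turns the commanded pose from where the row before left it, along the tool's axes as they then stand; what a row does not reach is not made up. A row lasts 1/8 s, in which the tool goes at most 62.5 mm and 10.7 degrees, less where a joint would pass 70% of its speed; a pose out of reach is approached as far as the arm can. A call is refused whole if a number of a shift passes 0.0625 or a number of a turn 10.7, either way. A call with a gripper value outside its range is refused whole. The fingers move at their own pace and stop on an object; "force" is the grip in N (left out, the last holds). Time passes only in rows, so rows that do not move let the fingers close. It gives the time, the measured TCP pose, the force and the opening at its end, in the units of the state.
- status.sense(): the state, without advancing time (a new reading comes with each control period).
- eyes.grab_frame(name): name is "scene" or "top"; returns the picture (384x512x3 uint8, red, green, blue); there is no depth.
- eyes.calibration(name): a dict with "fov_y" (degrees; the focal length in pixels is half the picture's height over the tangent of half this angle, whatever the lens; pixels are square), "cx", "cy" (the principal point, pixels), "dist_coeffs" ([k1, k2, p1, p2, k3] as OpenCV has them; the pictures are not rectified), "R" (3x3) and "t" (3): a world point X has camera coordinates R X + t. Camera axes: x right, y down, z forward; pixel columns grow to the right and rows downward; lengths in mm; the calibration is good to about 2 mm. A picture is of the moment at which its call begins. calibration takes no time and is no camera call.
- r.job_done(): hands the job in, once; it reports no verdict.
The state is a dict: "t": time; "joint_pos": joint angles; "joint_velocities": joint speeds; "joint_efforts": joint torques, N m; "tool_pos": TCP position; "tool_rot": TCP orientation; "contact_force": force on the tool from outside, world axes, zero at the start; "wrist_torque": the same for the moment, N m; "finger_gap": finger opening in mm.
Only numpy, scipy, OpenCV 4.12 (cv2) and the standard library are available. Lean on these libraries where they do the work, as an engineer would, in place of code of your own. Each camera call takes 0.05 s, during which the arm holds its last target.

## Task

Refill the bread-bag clip dispenser with the yellow clip strip: push the strip's end against the red spring follower until its other end clears the low red gate, lower it flat onto the floor of the channel and let go so that the spring holds it behind the gate. Then slide the white cover by its blue tab fully over it, to its stop. Work gently, never pushing on the strip with more than about 20 N, and leave the mug, the pepper jar and the soup tin where they stand.

Things in the scene. Friction and masses are not known exactly. Their poses are not given: they have to be found in the camera images.
- strip_center (a point): Centre (half-way up) of the loose refill strip: a rigid upright block of 15 flat yellow clips on an orange spine, 90 mm long (x), 16 mm wide (y), 44 mm tall (z), about 60 g, standing on the worktop. Both ends alike. Take it across its width at mid-length and high up: seated, its lowest 18 mm are between the channel walls, the upper 26 mm free.
- dispenser: Bag-clip dispenser, fixed to the worktop by suction feet; grey foot 290 x 64 mm. Origin: on the worktop under its centre; x runs along the channel from the red gate's end (-x) to the spring end (+x), z up. All x and heights (above the worktop) below are in this frame. Seated, the strip stands on the channel floor, its centre 34 mm high at x = -65 mm + c (c: see seat).
- seat (a point): Nominal seat: middle of the channel floor at x = -65, y = 0, 12 mm high. Channel 21 mm wide inside; walls straight up to 24 mm, flared from there to 30 mm high, from x = -130 to +20. Gate and follower sit on one carriage clamped on the foot, shifted along x by c = -11 to +11 mm: differs each time and is not measured; feel for the follower, or look.
- gate_nominal (a point): Nominal place of the low red gate (fixed to the foot, does not follow c): the top edge of its inner face, x = -110, 20 mm high. The real gate is at x = -110 + c, 8 mm thick, 8 mm above the channel floor, lower than the walls. With one end on the gate the strip stands too high for the cover.
- follower_nominal (a point): Nominal centre of the red spring follower's face at rest, x = -35, 27.5 mm high (does not follow c); really at -35 + c. Face 16 mm wide, from 14 to 41 mm high. Pushed back to +x: 2.5 N to start it, 0.2 N more per mm, hard stop after 20 mm. At rest gate and follower are 75 mm apart, so the 90 mm strip goes down only with it pushed back 15 to 20 mm.
- cover (a joint): White sliding cover (hood 125 mm long, 40 mm wide, its inside 60 mm above the worktop, open at both ends): travel in m towards the dispenser's -x; 0 = parked at the spring end, 0.135 = closed, at its stop over the strip. About 2.5 N of friction; stays where it is left. Front edge at x = +15 mm minus the travel.
- cover_tab (a point): Centre of the blue upright tab on top of the cover, 40 mm long along the channel, 14 mm wide across it, 23 mm tall (62.5 to 85.5 mm above the worktop), at x = +77.5 mm minus the cover's travel in the dispenser's frame. Can be pinched across its 14 mm or pushed.
- mug_cream: Loose cream mug, 83 x 116 x 94 mm tall; origin under its centre. Bystander.
- pepper_jar: Loose small pepper jar with white cap, 41 mm across, 105 mm tall; origin under its centre. Bystander.
- soup_tin: Loose red soup tin, 75 mm across, 110 mm tall; origin under its centre. Bystander.

How it is judged (in metres and radians):
On the way:
1. the strip is seated flat on the channel floor between gate and follower, the cover still open (x of strip_center in the frame of dispenser between -0.0785 and -0.0515 m and y of strip_center in the frame of dispenser between -0.0035 and 0.0035 m and z of strip_center in the frame of dispenser between 0.031 and 0.036 m and angle between the x axis of strip_center and the x axis of dispenser, either way round below 0.07 rad and angle between strip_center's own z axis and vertical below 0.05 rad and value of joint cover below 0.02 m), for 0.2 s.
At the end, for the whole second after the job is handed in: The strip stands at rest on the channel floor behind the gate (centre within 2 mm of seated height, 3.5 mm of the channel's centre line, level within 0.05 rad and in line within 0.07 rad), and the cover is closed to within 5 mm of its stop (x of strip_center in the frame of dispenser between -0.0785 and -0.0515 m and y of strip_center in the frame of dispenser between -0.0035 and 0.0035 m and z of strip_center in the frame of dispenser between 0.031 and 0.036 m and angle between the x axis of strip_center and the x axis of dispenser, either way round below 0.07 rad and angle between strip_center's own z axis and vertical below 0.05 rad and value of joint cover above 0.13 m and linear speed of strip below 0.01 m/s); the robot touches nothing.
It fails at once if the strip is forced: its contact forces with the dispenser, the spring included (about 11 N in all when seated), add up to more than 35 N (contact force between strip and dispenser above 35 N).
It fails at once if the mug is moved more than 20 mm or tipped (distance of mug_cream from where it was at the start of the episode above 0.02 m or angle between mug_cream's own z axis and vertical above 0.3 rad).
It fails at once if the pepper jar is moved more than 20 mm or tipped (distance of pepper_jar from where it was at the start of the episode above 0.02 m or angle between pepper_jar's own z axis and vertical above 0.3 rad).
It fails at once if the soup tin is moved more than 20 mm or tipped (distance of soup_tin from where it was at the start of the episode above 0.02 m or angle between soup_tin's own z axis and vertical above 0.3 rad).
It also fails if it takes over 69 s, if anything falls off the work surface, if the arm or the gripper's body presses on something with over 40 N, if the wrist force passes 120 N, or if a joint passes its speed limit or range.

## Working session

There is one attempt and no reset: what is moved stays moved. The work goes in short steps, Python scripts to look and compute and a tool call to move; the robot and the scene stay as the last step left them, time stands still between calls to the robot, and variables do not carry over. Pictures are saved under pics/ and viewed, and the job is handed in when it is done.

Besides the shell and the picture viewer there is one more tool, called by a JSON object that holds its "op" and its "data", one argument or row to a line. play_rows: Moves the arm, as the interface text tells. Its arguments: {"type":"object","properties":{"series":{"type":"array"},"force":{"type":"number"}},"required":["series"]}

```bash
mkdir -p pics; python3 - <<'E'
from cell import status, eyes, r
import cv2
for n in ("scene","top"):
    im=eyes.grab_frame(n); cv2.imwrite(f"pics/{n}0.png",im[:,:,::-1]); print(n,eyes.calibration(n))
print(status.sense(), r.hold_point_z)
E
```

```text
scene {'fov_y': 55.296104805100356, 'cx': 253.05341259025644, 'cy': 195.42796114526823, 'dist_coeffs': array([0.00505306, 0.        , 0.        , 0.        , 0.        ]), 'R': array([[-0.58983469, -0.80748905, -0.0075142 ],
       [-0.35285657,  0.26609353, -0.89704318],
       [ 0.72635203, -0.52645575, -0.44187902]]), 't': array([312.82165947, 252.91023985, 993.87910023])}
top {'fov_y': 44.57178511653133, 'cx': 249.6940251846584, 'cy': 195.17736461102558, 'dist_coeffs': array([-0.11987586,  0.        ,  0.        ,  0.        ,  0.        ]), 'R': array([[-0.02314553, -0.99970944, -0.00673222],
       [-0.98824958,  0.02389687, -0.15096926],
       [ 0.15108627,  0.00315885, -0.98851553]]), 't': array([  52.34457952,  508.10803707, 1532.79030414])}
{'t': 0.1, 'joint_pos': array([ 1.0853199 ,  0.70698735, -0.02760226,  1.48493157,  0.02200746,
        0.95090493, -0.07549621]), 'joint_velocities': array([-4.76198012e-04, -1.79184388e-04, -5.87991170e-04, -5.24318167e-04,
       -2.16620188e-05,  7.57133812e-04, -1.55101111e-03]), 'joint_efforts': array([ 2.78774241e-03, -8.84292054e+01,  1.23715181e+00, -2.36454552e+01,
        1.70791440e-02,  5.08505051e-03,  4.85615226e-05]), 'tool_pos': array([ 246.77373592, -519.10341089,  230.90989126]), 'tool_rot': array([-0.6896844 , -0.15592945,  0.6898583 , -0.15529635]), 'contact_force': array([-0.35560739,  0.5689152 , -0.63878958]), 'wrist_torque': array([ 0.03879816,  0.02606391, -0.00312874]), 'finger_gap': 85.27632199457516} 18.700000000000003
```

View pics/scene0.png

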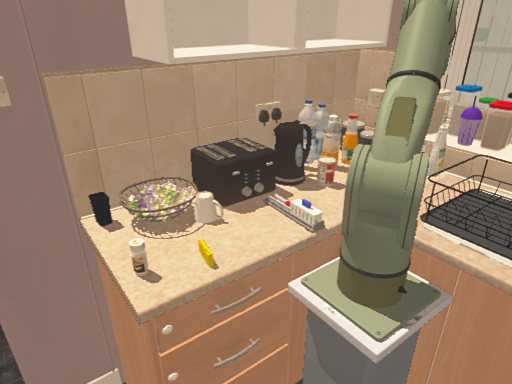

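View pics/top0.png

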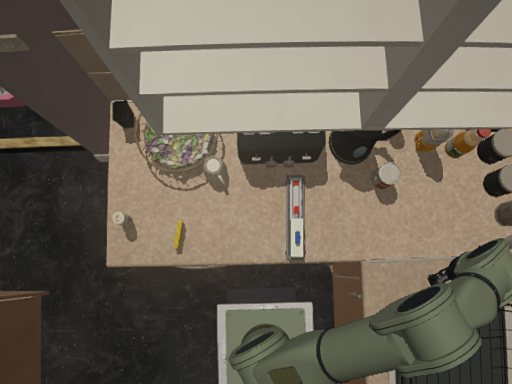

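The top view shows the strip near (179,235), the dispenser near (296,218) with its cover end towards the robot, the jar at (120,218), the mug at (215,168) and the tin at (386,176). I'll zoom in next.

```bash
cat > h.py <<'E'
import numpy as np, cv2
from cell import status, eyes, r
def K(c):
    f=192/np.tan(np.radians(c['fov_y']/2)); return np.array([[f,0,c['cx']],[0,f,c['cy']],[0,0,1]])
def ray(n,pts):
    c=eyes.calibration(n); u=cv2.undistortPoints(np.array(pts,float).reshape(-1,1,2),K(c),c['dist_coeffs'])[:,0]
    d=np.c_[u,np.ones(len(u))]@c['R']; o=-c['R'].T@c['t']; return o,d
def plane(n,pts,z):
    o,d=ray(n,pts); return o+d*((z-o[2])/d[:,2])[:,None]
def proj(n,X):
    c=eyes.calibration(n); return cv2.projectPoints(np.array(X,float).reshape(-1,1,3),cv2.Rodrigues(c['R'])[0],c['t'],K(c),c['dist_coeffs'])[0][:,0]
def tri(p_scene,p_top):
    A=[];b=[]
    for n,p in(("scene",p_scene),("top",p_top)):
        o,d=ray(n,[p]); d=d[0]/np.linalg.norm(d[0]); P=np.eye(3)-np.outer(d,d); A.append(P); b.append(P@o)
    return np.linalg.lstsq(np.vstack(A),np.hstack(b),rcond=None)[0]
def grab(n,tag):
    im=eyes.grab_frame(n); im=np.ascontiguousarray(im[:,:,::-1]); cv2.imwrite(f"pics/{tag}.png",im); return im
def crop(im,x0,y0,w,h,s,tag): cv2.imwrite(f"pics/{tag}.png",cv2.resize(im[y0:y0+h,x0:x0+w],None,fx=s,fy=s,interpolation=cv2.INTER_CUBIC))
E
python3 - <<'E'
from h import *
t=cv2.imread("pics/top0.png"); s=cv2.imread("pics/scene0.png")
a=np.full((600,800,3),0,np.uint8)
a[:600,:300]=cv2.resize(t[170:270,271:321],None,fx=6,fy=6,interpolation=2)
a[:360,310:550]=cv2.resize(t[215:260,164:194],None,fx=8,fy=8,interpolation=2)
cv2.imwrite("pics/z1.png",a)
b=np.zeros((600,800,3),np.uint8)
b[:300,:480]=cv2.resize(s[185:235,260:340],None,fx=6,fy=6,interpolation=2)
b[:300,490:790]=cv2.resize(s[230:280,185:235],None,fx=6,fy=6,interpolation=2)
cv2.imwrite("pics/z2.png",b)
for n,im in(("top",t),("scene",s)):
    h=cv2.cvtColor(im,cv2.COLOR_BGR2HSV)
    for nm,lo,hi in(("yel",(18,150,80),(35,255,255)),("red",(0,150,80),(8,255,255)),("blue",(105,130,60),(130,255,255))):
        m=cv2.inRange(h,lo,hi); 
        k,_,st,ce=cv2.connectedComponentsWithStats(m)
        print(n,nm,[(st[i].tolist(),ce[i].round(1).tolist()) for i in range(1,k) if st[i][4]>8])
        if nm=="yel":
            cs=max(cv2.findContours(m[200:280,150:240].copy(),0,1)[0],key=cv2.contourArea); print(cv2.boxPoints(cv2.minAreaRect(cs))+[150,200])
E
```

```text
top yel [([456, 134, 7, 6, 14], [459.0, 136.4]), ([174, 221, 9, 27, 138], [177.9, 234.5])]
[[173.21621323 246.70269775]
 [177.51351166 220.91891479]
 [182.86486435 221.81080627]
 [178.56756592 247.59458923]]
top red [([477, 129, 14, 8, 40], [483.6, 132.6]), ([293, 181, 6, 4, 21], [295.4, 182.7]), ([294, 206, 5, 7, 32], [296.0, 209.3])]
top blue [([296, 232, 4, 11, 37], [297.2, 237.1])]
scene yel [([347, 136, 5, 9, 12], [348.1, 139.0]), ([349, 136, 8, 12, 30], [353.1, 142.4]), ([439, 162, 4, 4, 12], [440.5, 163.3]), ([198, 239, 16, 28, 237], [205.7, 252.5])]
[[193.64377213 242.29614258]
 [202.18024826 237.04292297]
 [217.63088989 262.15021515]
 [209.09441757 267.40343475]]
scene red [([489, 100, 13, 5, 18], [494.6, 101.7]), ([349, 115, 8, 4, 25], [352.2, 116.4]), ([327, 164, 8, 6, 33], [330.1, 166.4]), ([326, 172, 8, 10, 56], [329.3, 176.6]), ([286, 201, 4, 5, 17], [287.5, 202.6])]
scene blue [([303, 199, 7, 6, 20], [305.4, 201.6])]
```

View pics/z1.png

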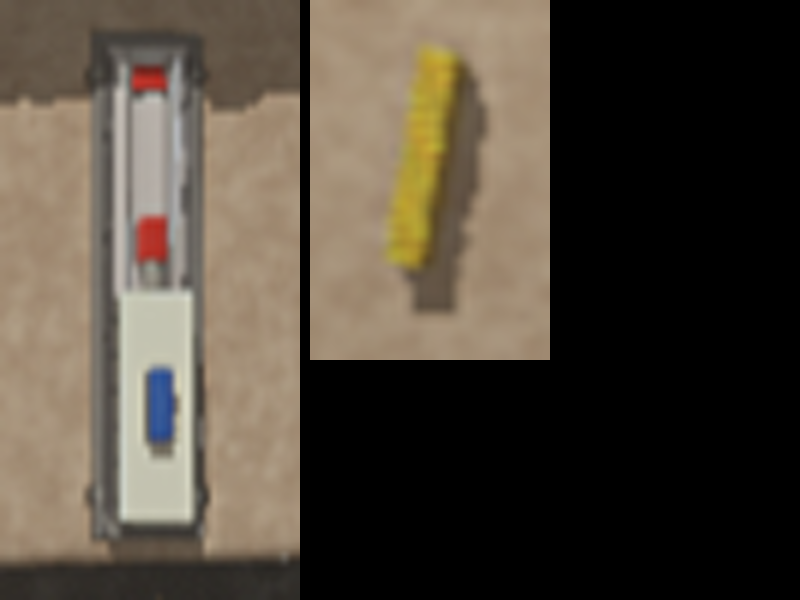

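View pics/z2.png

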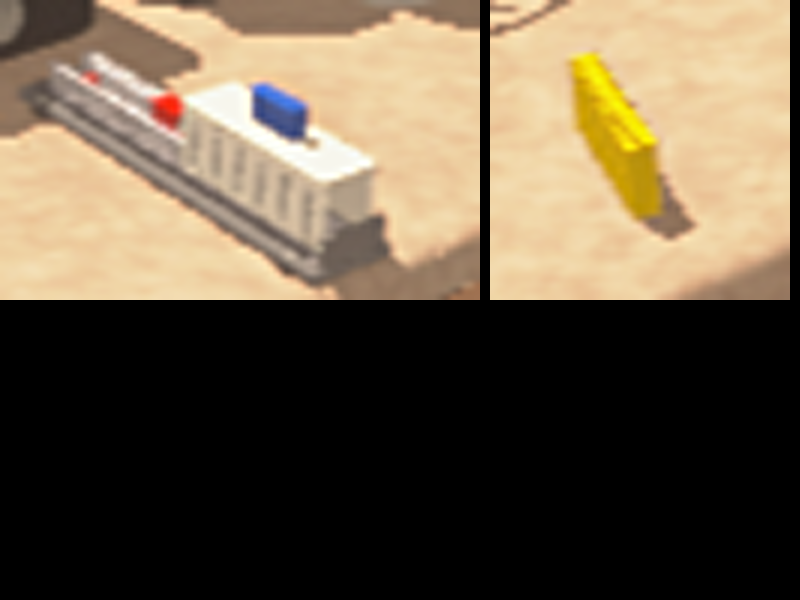

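```bash
python3 - <<'E'
from h import *
f=lambda X,Y:((X+.5)/6-.5+271,(Y+.5)/6-.5+170)
# subpixel edges along rows of top image
t=cv2.imread("pics/top0.png").astype(float)
P=lambda l,z:plane("top",[f(*p) for p in l],z).round(1)
print("cover top corners FL FR BL BR\n",P([(119,291),(193,291),(119,522),(193,522)],62.5))
print("tab\n",P([(147,368),(173,368),(147,442),(173,442)],85.5))
print("foot\n",P([(92,33),(203,33),(92,540),(203,540)],8))
print("foll\n",P([(137,216),(167,216)],41))
print("gate\n",P([(131,67),(166,67),(131,90),(166,90)],20))
print("strip\n",plane("top",[[173.2,247.7-.5],[177.5,220.9-.5],[183,221.3],[178.6,248.1]],44).round(1))
g=lambda X,Y:((X+.5)/8-.5+164-310/8,(Y+.5)/8-.5+215)
print("strip2\n",plane("top",[g(387,264),(g(420,270)),g(424,46),g(461,54)],44).round(1))
gs=lambda X,Y:((X+.5)/6-.5+185-490/6,(Y+.5)/6-.5+230)
print("strip scene\n",plane("scene",[gs(570,62),gs(597,53),gs(658,143),gs(632,155)],44).round(1))
fs=lambda X,Y:((X+.5)/6-.5+260,(Y+.5)/6-.5+185)
print("cover scene FL? ,FR, BL, BR\n",plane("scene",[fs(186,97),fs(240,83),fs(322,182),fs(374,158)],62.5).round(1))
h=cv2.cvtColor(t.astype(np.uint8),cv2.COLOR_BGR2HSV)
for nm,px,z in(("mug",(215,168),94),("jar",(118,217),105),("tin",(387,174),110)): print(nm,plane("top",[px],z).round(0))
# row profile of cover
for y in(225,235,250): print(y,t[y,284:312,1].astype(int))
E
```

```text
cover top corners FL FR BL BR
 [[ 426.3  -91.6   62.5]
 [ 425.3 -132.1   62.5]
 [ 300.8  -87.3   62.5]
 [ 299.7 -127.4   62.5]]
tab
 [[ 382.1 -103.3   85.5]
 [ 381.8 -117.2   85.5]
 [ 342.5 -101.8   85.5]
 [ 342.2 -115.8   85.5]]
foot
 [[ 580.9  -86.     8. ]
 [ 579.4 -149.8    8. ]
 [ 292.2  -76.2    8. ]
 [ 290.5 -138.4    8. ]]
foll
 [[ 470.2 -104.9   41. ]
 [ 469.8 -121.6   41. ]]
gate
 [[ 558.3 -106.5   20. ]
 [ 557.9 -126.5   20. ]
 [ 545.1 -106.1   20. ]
 [ 544.6 -126.    20. ]]
strip
 [[340.6 297.2  44. ]
 [429.3 282.6  44. ]
 [425.9 264.2  44. ]
 [337.2 279.2  44. ]]
strip2
 [[339.4 297.2  44. ]
 [336.6 283.5  44. ]
 [429.5 281.6  44. ]
 [425.9 266.1  44. ]]
strip scene
 [[429.2 285.1  44. ]
 [428.3 269.8  44. ]
 [339.8 285.2  44. ]
 [338.7 300.4  44. ]]
cover scene FL? ,FR, BL, BR
 [[ 430.5  -96.3   62.5]
 [ 424.9 -135.1   62.5]
 [ 305.8  -87.6   62.5]
 [ 308.1 -131.2   62.5]]
mug [[593. 151.  94.]]
jar [[438. 467. 105.]]
tin [[ 557. -408.  110.]]
225 [141 141 118 114  82  79 114 198 199 196 195 195 195 195 195 195 195 197
 201 119 108 143 145 144 145 145 143 143]
235 [140 140 116 114  86  72 102 199 200 199 202 108  86  91  84  88 176 202
 204 106  60 115 136 137 143 147 144 140]
250 [154 143 105 113  83  78 115 202 198 195 194 194 194 194 195 194 195 198
 203 101  60 108 147 146 145 143 142 143]
```

```bash
cat >> h.py <<'E'
from scipy.spatial.transform import Rotation as Ro
def plan(target,jaw=None):
    s=status.sense(); M=Ro.from_quat(s['tool_rot']).as_matrix()
    out={}
    a=np.arctan2(M[1,1],M[0,1])
    if jaw is not None:
        e=(jaw-a+np.pi/2)%np.pi-np.pi/2   # world z turn needed
        out['yaw_deg']=round(float(-np.degrees(e)),2)
    d=np.array(target)-s['tool_pos']; out['tool_delta_now']=(M.T@d/1000).round(4).tolist()
    if jaw is not None: out['tool_delta_after_yaw']=((Ro.from_euler('z',e).as_matrix()@M).T@d/1000).round(4).tolist()
    return out
E
python3 - <<'E'
from h import *
s=status.sense(); M=Ro.from_quat(s['tool_rot']).as_matrix(); print(M.round(4))
print(plan([383.5,282.5,130],np.pi/2-.166)); print(plan([460,-200,250],np.pi/2-.166))
E
```

```text
[[-4.000e-04  4.293e-01 -9.031e-01]
 [ 8.000e-04 -9.031e-01 -4.293e-01]
 [-1.000e+00 -9.000e-04  0.000e+00]]
{'yaw_deg': 34.94, 'tool_delta_now': [0.1015, -0.6652, -0.4677], 'tool_delta_after_yaw': [0.1017, -0.8131, -0.0024]}
{'yaw_deg': 34.94, 'tool_delta_now': [-0.0189, -0.1967, -0.3296], 'tool_delta_after_yaw': [-0.0188, -0.35, -0.1576]}
```

{"op": "play_rows", "data": {
  "series": [
    {"grip": 0.085,"delta_pos": [0,0,0],"yaw": 8.74},
    {"grip": 0.085,"delta_pos": [0,0,0],"yaw": 8.74},
    {"grip": 0.085,"delta_pos": [0,0,0],"yaw": 8.74},
    {"grip": 0.085,"delta_pos": [0,0,0],"yaw": 8.74},
    {"grip": 0.085,"delta_pos": [-0.005,-0.04,-0.03],"yaw": 0},
    {"grip": 0.085,"delta_pos": [-0.005,-0.05,-0.03],"yaw": 0},
    {"grip": 0.085,"delta_pos": [-0.005,-0.05,-0.03],"yaw": 0},
    {"grip": 0.085,"delta_pos": [0,-0.05,-0.03],"yaw": 0}
  ]
}}

```text
t: 1.1
tool_pos: [397.8, -350.2, 246.4]
tool_rot: [0.705, -0.059, -0.705, -0.059]
contact_force: [0.6, -0.2, -0.4]
finger_gap: 85.0
```

{"op": "play_rows", "data": {
  "series": [
    {"grip": 0.085,"delta_pos": [0,-0.05,-0.03],"yaw": 0},
    {"grip": 0.085,"delta_pos": [0,-0.05,-0.01],"yaw": 0},
    {"grip": 0.085,"delta_pos": [0,-0.055,0],"yaw": 0},
    {"grip": 0.085,"delta_pos": [0,-0.055,0],"yaw": 0},
    {"grip": 0.085,"delta_pos": [0,-0.055,0],"yaw": 0},
    {"grip": 0.085,"delta_pos": [0,-0.055,0],"yaw": 0},
    {"grip": 0.085,"delta_pos": [0,-0.055,0],"yaw": 0},
    {"grip": 0.085,"delta_pos": [0,-0.055,0],"yaw": 0}
  ]
}}

```text
t: 2.1
tool_pos: [507.3, 67.5, 246.2]
tool_rot: [-0.705, 0.059, 0.705, 0.059]
contact_force: [1.3, -1.1, 0.6]
finger_gap: 85.2
```

```bash
python3 - <<'E'
from h import *
print(status.sense()['tool_pos'],plan([383.5,282.5,130],np.pi/2-.166))
E
```

```text
[507.3461404   67.50472647 246.24165743] {'yaw_deg': -0.02, 'tool_delta_now': [0.1163, -0.1915, 0.1577], 'tool_delta_after_yaw': [0.1163, -0.1916, 0.1576]}
```

{"op": "play_rows", "data": {
  "series": [
    {"grip": 0.085,"delta_pos": [0,-0.032,0.04],"yaw": 0},
    {"grip": 0.085,"delta_pos": [0.01,-0.04,0.04],"yaw": 0},
    {"grip": 0.085,"delta_pos": [0.02,-0.04,0.04],"yaw": 0},
    {"grip": 0.085,"delta_pos": [0.04,-0.04,0.0376],"yaw": 0},
    {"grip": 0.085,"delta_pos": [0.04,-0.02,0],"yaw": 0},
    {"grip": 0.085,"delta_pos": [0,0,0],"yaw": 0},
    {"grip": 0.085,"delta_pos": [0,0,0],"yaw": 0}
  ]
}}

```text
t: 2.98
tool_pos: [383.3, 257.0, 140.3]
tool_rot: [0.705, -0.059, -0.704, -0.059]
contact_force: [-0.4, -0.6, -0.8]
finger_gap: 84.8
```

```bash
python3 - <<'E'
from h import *
print(status.sense()['tool_pos'],plan([383.5,282.5,22],np.pi/2-.166))
t=grab("top","top1"); s=grab("scene","scene1")
a=np.zeros((480,800,3),np.uint8)
a[:,:400]=cv2.resize(t[190:286,140:220],None,fx=5,fy=5,interpolation=2); a[:,400:]=cv2.resize(s[190:286,165:245],None,fx=5,fy=5,interpolation=2)
cv2.imwrite("pics/z3.png",a)
E
```

```text
[383.26009345 256.97245593 140.33776314] {'yaw_deg': -0.08, 'tool_delta_now': [0.1183, -0.0252, 0.0041], 'tool_delta_after_yaw': [0.1183, -0.0252, 0.004]}
```

View pics/z3.png

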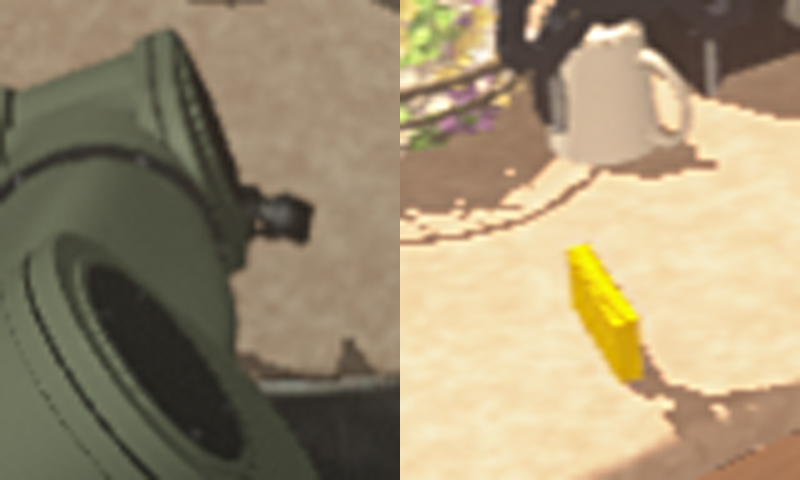

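View pics/scene1.png

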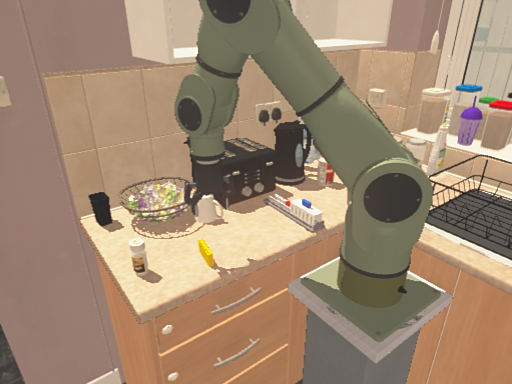

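```bash
python3 - <<'E'
from h import *
print(proj("scene",[[383,257,140],[383,257,240]]),proj("top",[[383,257,140],[383,257,240]]),status.sense()['joint_pos'])
E
```

```text
[[211.56694026 216.08093893]
 [209.52140037 185.06597943]] [[180.8070741  232.00510795]
 [175.57002288 229.47746896]] [-0.78398759  0.7141896   0.2186746   2.00121849 -0.32718396  0.45784602
 -2.06076748]
```

View pics/top1.png

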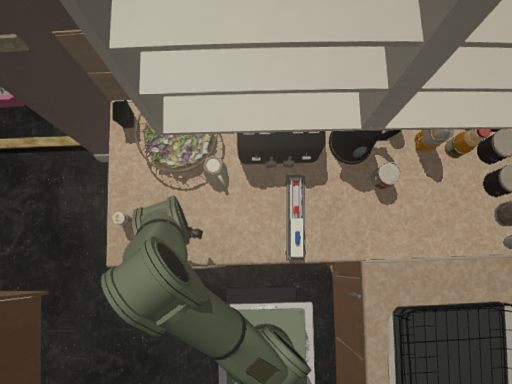

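{"op": "play_rows", "data": {
  "series": [
    {"grip": 0.06,"delta_pos": [0,-0.0252,0.004],"yaw": 0},
    {"grip": 0.06,"delta_pos": [0.02,0,0],"yaw": 0},
    {"grip": 0.06,"delta_pos": [0.03,0,0],"yaw": 0},
    {"grip": 0.06,"delta_pos": [0,0,0],"yaw": 0},
    {"grip": 0.06,"delta_pos": [0,0,0],"yaw": 0}
  ]
}}

```text
t: 3.7
tool_pos: [383.6, 283.2, 90.8]
tool_rot: [0.705, -0.059, -0.704, -0.059]
contact_force: [-0.5, -0.2, 0.4]
finger_gap: 60.0
```

```bash
python3 - <<'E'
from h import *
print(status.sense()['tool_pos'],plan([383.5,282.5,22],np.pi/2-.166))
s=grab("scene","scene2")
crop(s,150,160,100,120,5,"z4")
E
```

```text
[383.58611477 283.19279915  90.84948175] {'yaw_deg': -0.06, 'tool_delta_now': [0.0688, 0.0008, 0.0], 'tool_delta_after_yaw': [0.0688, 0.0008, 0.0]}
```

View pics/z4.png

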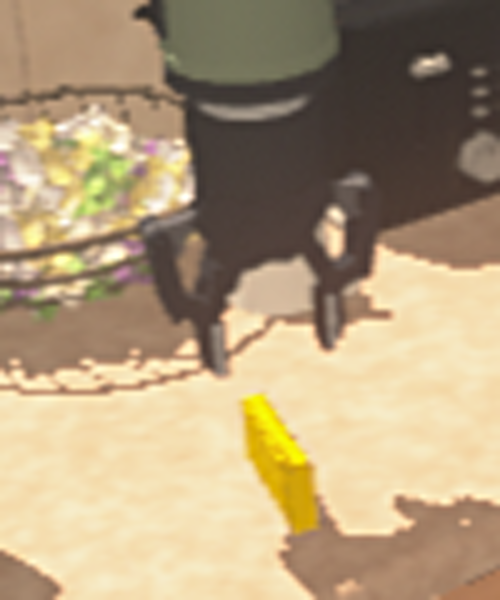

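{"op": "play_rows", "data": {
  "series": [
    {"grip": 0.06,"delta_pos": [0.03,0,0],"yaw": 0},
    {"grip": 0.06,"delta_pos": [0.03,0,0],"yaw": 0},
    {"grip": 0.06,"delta_pos": [0.009,0,0],"yaw": 0},
    {"grip": 0.05,"delta_pos": [0,0,0],"yaw": 0},
    {"grip": 0.04,"delta_pos": [0,0,0],"yaw": 0},
    {"grip": 0.03,"delta_pos": [0,0,0],"yaw": 0},
    {"grip": 0.02,"delta_pos": [0,0,0],"yaw": 0},
    {"grip": 0.01,"delta_pos": [0,0,0],"yaw": 0}
  ],
  "force": 70
}}

```text
t: 4.75
tool_pos: [383.1, 283.4, 20.9]
tool_rot: [0.705, -0.059, -0.705, -0.059]
contact_force: [-0.6, 1.0, 7.8]
finger_gap: 14.4
```

{"op": "play_rows", "data": {
  "series": [
    {"grip": 0.008,"delta_pos": [0,0,0],"yaw": 0},
    {"grip": 0.008,"delta_pos": [0,0,0],"yaw": 0},
    {"grip": 0.008,"delta_pos": [0,0,0],"yaw": 0}
  ],
  "force": 70
}}

```text
t: 5.12
tool_pos: [383.2, 283.4, 20.9]
tool_rot: [0.705, -0.059, -0.705, -0.059]
contact_force: [-0.2, 0.3, 8.0]
finger_gap: 14.6
```

```bash
python3 - <<'E'
from h import *
print(status.sense()['tool_pos'])
s=grab("scene","scene3")
crop(s,150,160,100,120,5,"z5")
E
```

```text
[383.15325967 283.42122615  20.91106683]
```

View pics/z5.png

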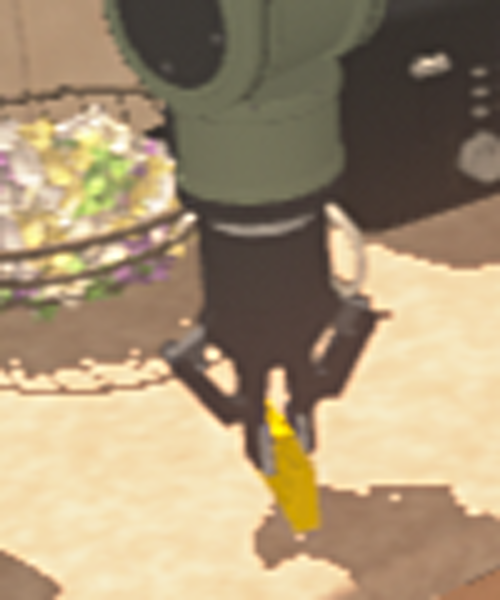

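{"op": "play_rows", "data": {
  "series": [
    {"grip": 0.008,"delta_pos": [-0.01,0,0],"yaw": 0},
    {"grip": 0.008,"delta_pos": [-0.03,0,0],"yaw": 0},
    {"grip": 0.008,"delta_pos": [-0.05,0,0],"yaw": 0},
    {"grip": 0.008,"delta_pos": [-0.05,0,0],"yaw": 0},
    {"grip": 0.008,"delta_pos": [0,0,0],"yaw": -7.45},
    {"grip": 0.008,"delta_pos": [0,0,0],"yaw": 0},
    {"grip": 0.008,"delta_pos": [0,0,0],"yaw": 0}
  ]
}}

```text
t: 6.05
tool_pos: [382.9, 283.0, 160.3]
tool_rot: [-0.707, 0.014, 0.707, 0.014]
contact_force: [1.2, -0.3, -1.2]
finger_gap: 14.8
```

```bash
python3 - <<'E'
from h import *
print(status.sense()['tool_pos'],plan([526,-115.6,110],np.pi/2-.036))
s=grab("scene","scene4")
crop(s,150,130,100,120,5,"z6")
E
```

```text
[382.90042544 283.0395165  160.31449532] {'yaw_deg': -0.2, 'tool_delta_now': [0.0503, 0.3927, -0.1587], 'tool_delta_after_yaw': [0.0503, 0.3932, -0.1574]}
```

View pics/z6.png

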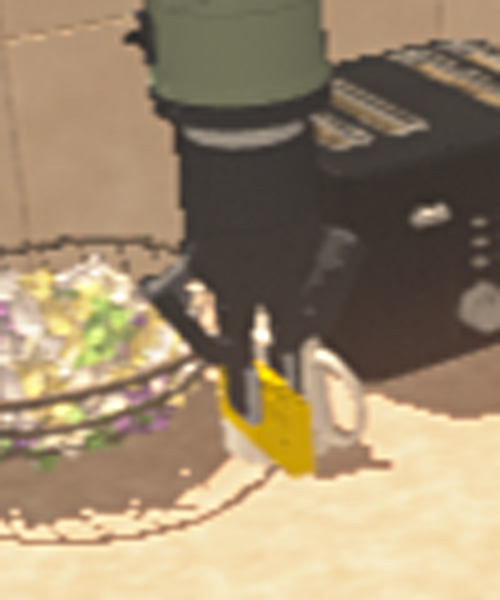

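{"op": "play_rows", "data": {
  "series": [
    {"grip": 0.008,"delta_pos": [0,0.03,0],"yaw": 0},
    {"grip": 0.008,"delta_pos": [0,0.05,-0.01],"yaw": 0},
    {"grip": 0.008,"delta_pos": [0,0.055,-0.02],"yaw": 0},
    {"grip": 0.008,"delta_pos": [0,0.055,-0.025],"yaw": 0},
    {"grip": 0.008,"delta_pos": [0,0.055,-0.025],"yaw": 0},
    {"grip": 0.008,"delta_pos": [0,0.055,-0.025],"yaw": 0},
    {"grip": 0.008,"delta_pos": [0,0.05,-0.025],"yaw": 0},
    {"grip": 0.008,"delta_pos": [0,0.043,-0.0276],"yaw": -0.2}
  ]
}}

```text
t: 7.1
tool_pos: [526.4, -117.5, 160.1]
tool_rot: [-0.707, 0.013, 0.707, 0.013]
contact_force: [1.0, 1.2, -1.2]
finger_gap: 14.3
```

{"op": "play_rows", "data": {
  "series": [
    {"grip": 0.008,"delta_pos": [0.02,0,0],"yaw": 0},
    {"grip": 0.008,"delta_pos": [0.03,0,0],"yaw": 0},
    {"grip": 0.008,"delta_pos": [0,0,0],"yaw": 0},
    {"grip": 0.008,"delta_pos": [0,0,0],"yaw": 0}
  ]
}}

```text
t: 7.6
tool_pos: [526.5, -115.2, 111.2]
tool_rot: [0.707, -0.012, -0.707, -0.012]
contact_force: [-0.2, 0.3, -0.3]
finger_gap: 14.9
```

```bash
python3 - <<'E'
from h import *
print(status.sense()['tool_pos'],plan([526,-115.6,85],np.pi/2-.036))
s=grab("scene","scene5");t=grab("top","top5")
a=np.zeros((600,800,3),np.uint8)
a[:,:400]=cv2.resize(t[170:270,265:332],(400,600),interpolation=2)
a[:480,400:]=cv2.resize(s[150:246,260:340],(400,480),interpolation=2)
cv2.imwrite("pics/z7.png",a)
E
```

```text
[ 526.48609007 -115.21927529  111.21435438] {'yaw_deg': 0.14, 'tool_delta_now': [0.0262, 0.0004, 0.0005], 'tool_delta_after_yaw': [0.0262, 0.0004, 0.0005]}
```

View pics/z7.png

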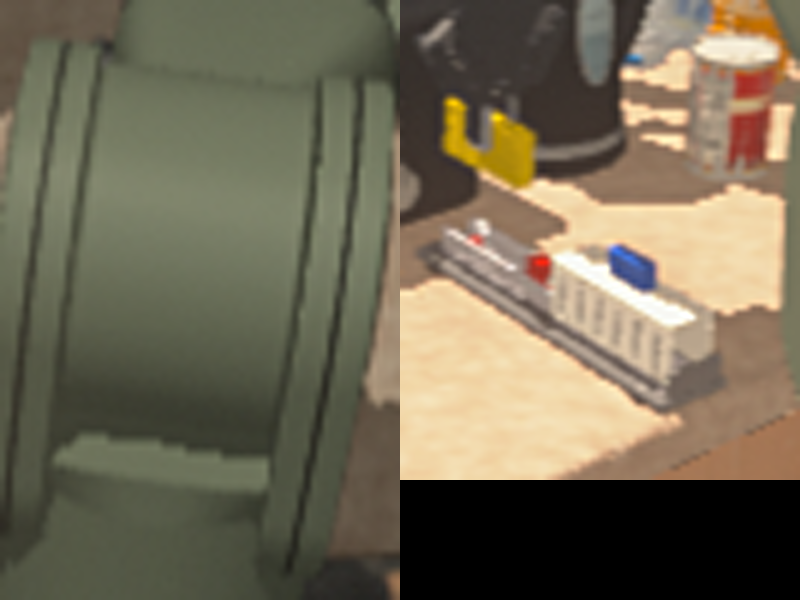

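```bash
python3 - <<'E'
from h import *
s=cv2.imread("pics/scene5.png")
crop(s,264,164,50,60,10,"z8")
C=[440,-112.5];d=np.array([-.99935,.036]);n=np.array([-.036,-.99935])
def W(x,y,z): return [*(C+x*d+y*n),z]
pts={"cov FL":W(15,20,62.5),"cov F-":W(15,-20,62.5),"cov B":W(140,-20,62.5),"B+":W(140,20,62.5),"tabtop":W(57.5,-7,85.5)}
for k,v in pts.items(): print(k,((proj("scene",v)[0]-[264,164]+.5)*10-.5).round())
tc=status.sense()['tool_pos'][:2]
for dx in(-45,45):
  for dy in(-8,8):
    for z in(90.3,134.3): print(dx,dy,z,((proj("scene",[*(tc+dx*d+dy*n),z])[0]-[264,164]+.5)*10-.5).round())
E
```

```text
cov FL [355. 352.]
cov F- [270. 380.]
cov B [507. 520.]
B+ [595. 487.]
tabtop [378. 358.]
-45 -8 90.3 [ 56. 168.]
-45 -8 134.3 [57. 63.]
-45 8 90.3 [ 89. 158.]
-45 8 134.3 [91. 54.]
45 -8 90.3 [200. 248.]
45 -8 134.3 [204. 139.]
45 8 90.3 [234. 238.]
45 8 134.3 [238. 129.]
```

View pics/z8.png

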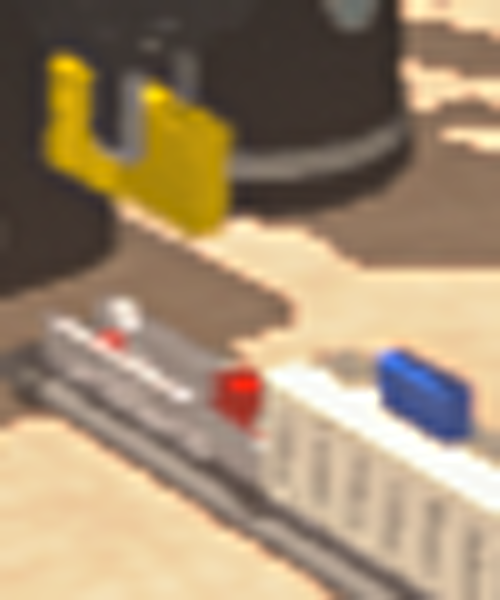

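{"op": "play_rows", "data": {
  "series": [
    {"grip": 0.008,"delta_pos": [0.02,0,0],"yaw": 0.14},
    {"grip": 0.008,"delta_pos": [0.02,0,0],"yaw": 0},
    {"grip": 0.008,"delta_pos": [0.015,0,0],"yaw": 0},
    {"grip": 0.008,"delta_pos": [0,0,0],"yaw": 0},
    {"grip": 0.008,"delta_pos": [0,0,0],"yaw": 0}
  ]
}}

```text
t: 8.32
tool_pos: [526.6, -115.3, 56.2]
tool_rot: [0.707, -0.013, -0.707, -0.013]
contact_force: [-0.5, 0.4, -0.7]
finger_gap: 14.4
```

```bash
python3 - <<'E'
from h import *
s=grab("scene","scene6")
crop(s,264,164,50,60,10,"z9")
print(status.sense()['tool_pos'],status.sense()['contact_force'])
E
```

```text
[ 526.64849985 -115.30126691   56.22773204] [ 0.22120475 -0.4048902   0.3369502 ]
```

View pics/z9.png

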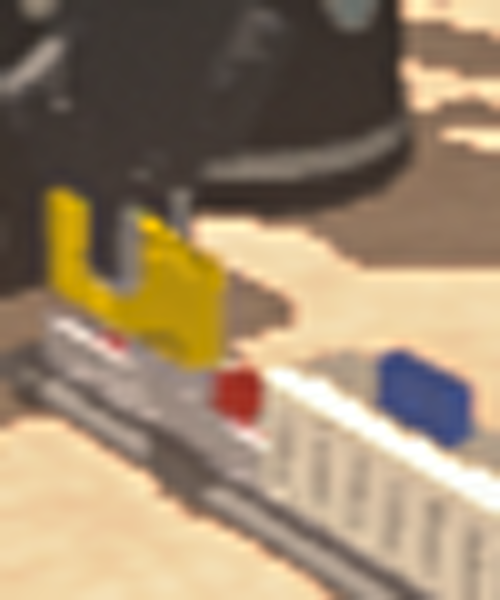

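{"op": "play_rows", "data": {
  "series": [
    {"grip": 0.008,"delta_pos": [0.004,0,0],"yaw": 0},
    {"grip": 0.008,"delta_pos": [0.004,0,0],"yaw": 0},
    {"grip": 0.008,"delta_pos": [0.0035,0,0],"yaw": 0},
    {"grip": 0.008,"delta_pos": [0,0,0],"yaw": 0}
  ]
}}

```text
t: 8.88
tool_pos: [526.1, -115.2, 43.7]
tool_rot: [-0.707, 0.012, 0.707, 0.013]
contact_force: [0.3, 0.4, -0.4]
finger_gap: 14.8
```

```bash
python3 - <<'E'
from h import *
s=grab("scene","scene7")
crop(s,264,164,50,60,10,"z10")
print(status.sense()['tool_pos'],status.sense()['contact_force'])
E
```

```text
[ 526.22080615 -115.20093408   43.87812858] [ 0.02979032  0.07284178 -1.04474152]
```

View pics/z10.png

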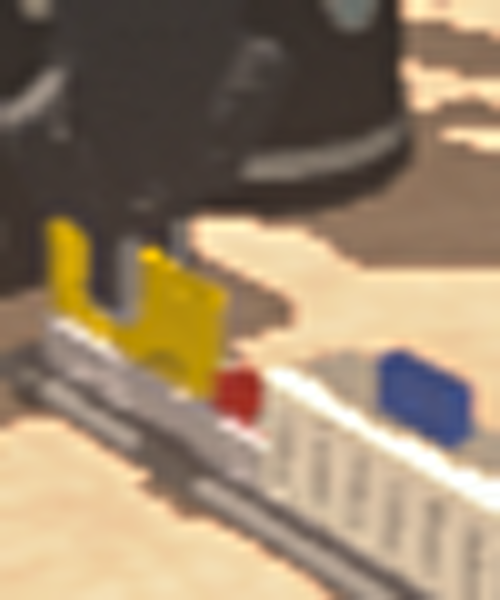

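{"op": "play_rows", "data": {
  "series": [
    {"grip": 0.008,"delta_pos": [0,0,0.002],"yaw": 0},
    {"grip": 0.008,"delta_pos": [0,0,0.002],"yaw": 0},
    {"grip": 0.008,"delta_pos": [0,0,0],"yaw": 0}
  ]
}}

```text
t: 9.3
tool_pos: [522.2, -115.1, 44.1]
tool_rot: [0.707, -0.012, -0.707, -0.013]
contact_force: [-0.3, -0.2, 0.4]
finger_gap: 14.6
```

{"op": "play_rows", "data": {
  "series": [
    {"grip": 0.008,"delta_pos": [0,0,0.002],"yaw": 0},
    {"grip": 0.008,"delta_pos": [0,0,0],"yaw": 0}
  ]
}}

```text
t: 9.55
tool_pos: [520.2, -115.0, 44.0]
tool_rot: [-0.707, 0.012, 0.707, 0.013]
contact_force: [0.4, -0.1, -0.2]
finger_gap: 14.5
```

{"op": "play_rows", "data": {
  "series": [
    {"grip": 0.008,"delta_pos": [0,0,0.002],"yaw": 0},
    {"grip": 0.008,"delta_pos": [0,0,0],"yaw": 0}
  ]
}}

```text
t: 9.8
tool_pos: [518.1, -114.9, 44.0]
tool_rot: [-0.707, 0.012, 0.707, 0.013]
contact_force: [-0.4, 0.3, 0.2]
finger_gap: 14.5
```

{"op": "play_rows", "data": {
  "series": [
    {"grip": 0.008,"delta_pos": [0,0,0.002],"yaw": 0},
    {"grip": 0.008,"delta_pos": [0,0,0],"yaw": 0}
  ]
}}

```text
t: 10.05
tool_pos: [516.1, -114.8, 44.0]
tool_rot: [-0.707, 0.012, 0.707, 0.013]
contact_force: [-0.1, 0.2, -0.2]
finger_gap: 14.5
```

{"op": "play_rows", "data": {
  "series": [
    {"grip": 0.008,"delta_pos": [0,0,0.002],"yaw": 0},
    {"grip": 0.008,"delta_pos": [0,0,0],"yaw": 0}
  ]
}}

```text
t: 10.3
tool_pos: [514.6, -114.8, 44.1]
tool_rot: [0.707, -0.012, -0.707, -0.012]
contact_force: [2.0, -0.5, -0.4]
finger_gap: 14.5
```

{"op": "play_rows", "data": {
  "series": [
    {"grip": 0.008,"delta_pos": [0,0,0.002],"yaw": 0},
    {"grip": 0.008,"delta_pos": [0,0,0],"yaw": 0}
  ]
}}

```text
t: 10.55
tool_pos: [512.4, -114.7, 44.1]
tool_rot: [0.707, -0.012, -0.707, -0.013]
contact_force: [2.7, -0.8, -0.3]
finger_gap: 14.8
```

{"op": "play_rows", "data": {
  "series": [
    {"grip": 0.008,"delta_pos": [0,0,0.002],"yaw": 0},
    {"grip": 0.008,"delta_pos": [0,0,0],"yaw": 0}
  ]
}}

```text
t: 10.8
tool_pos: [510.3, -114.6, 44.0]
tool_rot: [0.707, -0.012, -0.707, -0.013]
contact_force: [3.7, 0.1, 0.2]
finger_gap: 14.8
```

{"op": "play_rows", "data": {
  "series": [
    {"grip": 0.008,"delta_pos": [0,0,0.002],"yaw": 0},
    {"grip": 0.008,"delta_pos": [0,0,0.002],"yaw": 0},
    {"grip": 0.008,"delta_pos": [0,0,0.002],"yaw": 0},
    {"grip": 0.008,"delta_pos": [0,0,0.002],"yaw": 0},
    {"grip": 0.008,"delta_pos": [0,0,0],"yaw": 0}
  ]
}}

```text
t: 11.42
tool_pos: [502.3, -114.4, 44.0]
tool_rot: [0.707, -0.012, -0.707, -0.013]
contact_force: [4.6, -0.1, 0.8]
finger_gap: 14.4
```

{"op": "play_rows", "data": {
  "series": [
    {"grip": 0.008,"delta_pos": [0,0,0.002],"yaw": 0},
    {"grip": 0.008,"delta_pos": [0,0,0.002],"yaw": 0},
    {"grip": 0.008,"delta_pos": [0,0,0.001],"yaw": 0},
    {"grip": 0.008,"delta_pos": [0,0,0],"yaw": 0}
  ]
}}

```text
t: 11.92
tool_pos: [497.6, -114.2, 44.1]
tool_rot: [0.707, -0.012, -0.707, -0.012]
contact_force: [5.7, 0.5, 1.7]
finger_gap: 14.5
```

```bash
python3 - <<'E'
from h import *
s=grab("scene","scene8")
crop(s,264,164,50,60,10,"z11")
print(status.sense()['tool_pos'],status.sense()['contact_force'])
E
```

```text
[ 497.62979166 -114.20046715   44.08881666] [5.45522498 0.17742518 1.7011791 ]
```

View pics/z11.png

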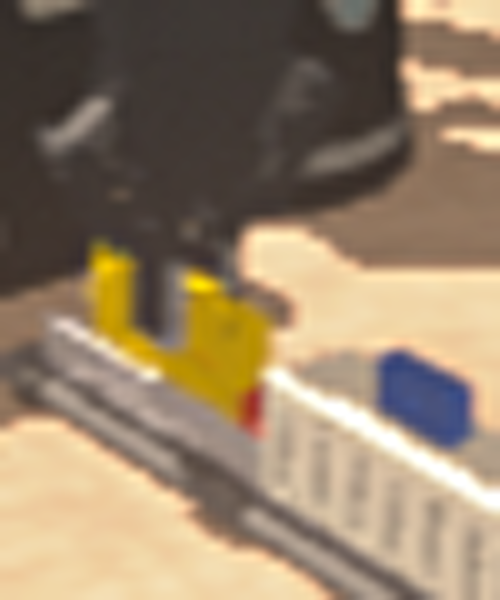

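{"op": "play_rows", "data": {
  "series": [
    {"grip": 0.008,"delta_pos": [0.002,0,0],"yaw": 0},
    {"grip": 0.008,"delta_pos": [0.002,0,0],"yaw": 0},
    {"grip": 0.008,"delta_pos": [0,0,0],"yaw": 0}
  ]
}}

```text
t: 12.35
tool_pos: [497.6, -114.2, 40.0]
tool_rot: [0.707, -0.012, -0.707, -0.012]
contact_force: [5.9, 0.0, 0.9]
finger_gap: 14.5
```

{"op": "play_rows", "data": {
  "series": [
    {"grip": 0.008,"delta_pos": [0.001,0,0],"yaw": 0},
    {"grip": 0.008,"delta_pos": [0.001,0,0],"yaw": 0},
    {"grip": 0.008,"delta_pos": [0,0,0],"yaw": 0}
  ]
}}

```text
t: 12.72
tool_pos: [497.7, -114.2, 38.1]
tool_rot: [0.707, -0.012, -0.707, -0.012]
contact_force: [6.7, -0.4, 0.9]
finger_gap: 14.9
```

{"op": "play_rows", "data": {
  "series": [
    {"grip": 0.008,"delta_pos": [0.001,0,0],"yaw": 0},
    {"grip": 0.008,"delta_pos": [0.001,0,0],"yaw": 0},
    {"grip": 0.008,"delta_pos": [0,0,0],"yaw": 0}
  ]
}}

```text
t: 13.1
tool_pos: [497.7, -114.3, 36.0]
tool_rot: [0.707, -0.013, -0.707, -0.012]
contact_force: [5.1, 0.2, 1.4]
finger_gap: 14.7
```

{"op": "play_rows", "data": {
  "series": [
    {"grip": 0.008,"delta_pos": [0.001,0,0],"yaw": 0},
    {"grip": 0.008,"delta_pos": [0.001,0,0],"yaw": 0},
    {"grip": 0.008,"delta_pos": [0,0,0],"yaw": 0}
  ]
}}

```text
t: 13.48
tool_pos: [497.7, -114.2, 34.1]
tool_rot: [0.707, -0.012, -0.707, -0.012]
contact_force: [6.5, -0.5, 2.2]
finger_gap: 14.5
```

{"op": "play_rows", "data": {
  "series": [
    {"grip": 0.008,"delta_pos": [0.0007,0,0],"yaw": 0},
    {"grip": 0.008,"delta_pos": [0,0,0],"yaw": 0}
  ]
}}

```text
t: 13.72
tool_pos: [497.7, -114.3, 33.4]
tool_rot: [0.707, -0.013, -0.707, -0.012]
contact_force: [5.2, -0.5, 3.1]
finger_gap: 14.9
```

{"op": "play_rows", "data": {
  "series": [
    {"grip": 0.008,"delta_pos": [0.0006,0,0],"yaw": 0},
    {"grip": 0.008,"delta_pos": [0,0,0],"yaw": 0}
  ]
}}

```text
t: 13.98
tool_pos: [497.7, -114.2, 32.9]
tool_rot: [0.707, -0.012, -0.707, -0.012]
contact_force: [5.1, 1.3, 5.5]
finger_gap: 14.9
```

```bash
python3 - <<'E'
from h import *
s=grab("scene","scene9")
crop(s,264,164,50,60,10,"z12")
print(status.sense()['tool_pos'],status.sense()['contact_force'])
E
```

```text
[ 497.68357246 -114.22347398   32.90960734] [5.21964231 0.24400552 5.48700138]
```

View pics/z12.png

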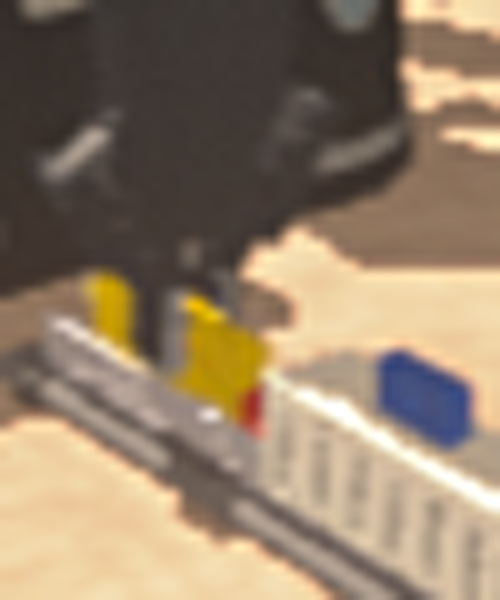

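{"op": "play_rows", "data": {
  "series": [
    {"grip": 0.008,"delta_pos": [0,0,-0.001],"yaw": 0},
    {"grip": 0.008,"delta_pos": [0,0,0],"yaw": 0}
  ]
}}

```text
t: 14.28
tool_pos: [498.2, -114.3, 32.9]
tool_rot: [-0.707, 0.012, 0.707, 0.013]
contact_force: [2.0, 0.2, 8.2]
finger_gap: 14.8
```

{"op": "play_rows", "data": {
  "series": [
    {"grip": 0.008,"delta_pos": [0,0,-0.0005],"yaw": 0},
    {"grip": 0.008,"delta_pos": [0,0,0],"yaw": 0}
  ]
}}

```text
t: 14.52
tool_pos: [498.6, -114.3, 32.9]
tool_rot: [-0.707, 0.012, 0.707, 0.013]
contact_force: [1.9, -0.3, 9.1]
finger_gap: 14.5
```

{"op": "play_rows", "data": {
  "series": [
    {"grip": 0.008,"delta_pos": [0,0,-0.0005],"yaw": 0},
    {"grip": 0.008,"delta_pos": [0,0,0],"yaw": 0}
  ]
}}

```text
t: 14.78
tool_pos: [499.0, -114.3, 32.9]
tool_rot: [-0.707, 0.013, 0.707, 0.013]
contact_force: [1.8, 0.3, 9.0]
finger_gap: 15.0
```

{"op": "play_rows", "data": {
  "series": [
    {"grip": 0.008,"delta_pos": [0,0,-0.0005],"yaw": 0},
    {"grip": 0.008,"delta_pos": [0,0,0],"yaw": 0}
  ]
}}

```text
t: 15.02
tool_pos: [499.5, -114.3, 32.9]
tool_rot: [-0.707, 0.012, 0.707, 0.013]
contact_force: [0.9, -0.3, 9.2]
finger_gap: 14.6
```

{"op": "play_rows", "data": {
  "series": [
    {"grip": 0.008,"delta_pos": [0,0,-0.0005],"yaw": 0},
    {"grip": 0.008,"delta_pos": [0,0,0],"yaw": 0}
  ]
}}

```text
t: 15.28
tool_pos: [499.8, -114.3, 32.9]
tool_rot: [-0.707, 0.013, 0.707, 0.013]
contact_force: [-0.7, -0.0, 9.2]
finger_gap: 14.6
```

{"op": "play_rows", "data": {
  "series": [
    {"grip": 0.008,"delta_pos": [-0.0003,0,0],"yaw": 0},
    {"grip": 0.008,"delta_pos": [0,0,0],"yaw": 0},
    {"grip": 0.016,"delta_pos": [0,0,0],"yaw": 0},
    {"grip": 0.018,"delta_pos": [0,0,0],"yaw": 0},
    {"grip": 0.022,"delta_pos": [0,0,0],"yaw": 0},
    {"grip": 0.03,"delta_pos": [0,0,0],"yaw": 0},
    {"grip": 0.04,"delta_pos": [0,0,0],"yaw": 0},
    {"grip": 0.04,"delta_pos": [0,0,0],"yaw": 0}
  ],
  "force": 30
}}

```text
t: 16.27
tool_pos: [500.3, -114.3, 33.0]
tool_rot: [-0.707, 0.012, 0.707, 0.012]
contact_force: [0.7, 0.1, -0.1]
finger_gap: 40.1
```

```bash
python3 - <<'E'
from h import *
s=grab("scene","scene10")
crop(s,264,164,50,60,10,"z13")
print(status.sense()['tool_pos'],status.sense()['contact_force'])
E
```

```text
[ 500.28145512 -114.27353443   32.98977023] [-0.21509991  0.1088497   0.2626552 ]
```

View pics/z13.png

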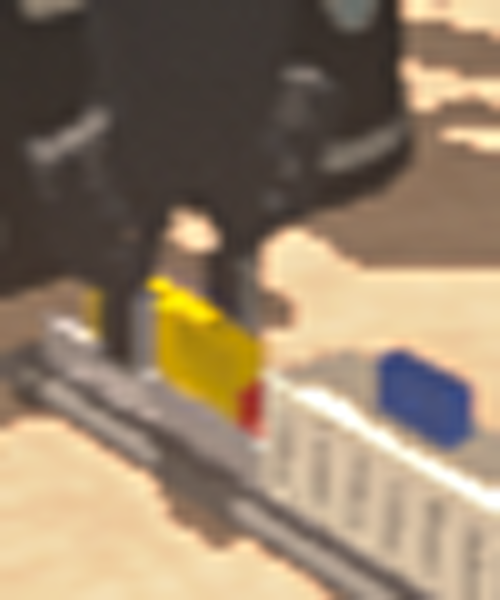

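{"op": "play_rows", "data": {
  "series": [
    {"grip": 0.04,"delta_pos": [-0.01,0,0],"yaw": 0},
    {"grip": 0.04,"delta_pos": [-0.02,0,0],"yaw": 0},
    {"grip": 0.04,"delta_pos": [-0.04,0,0],"yaw": 0},
    {"grip": 0.04,"delta_pos": [-0.04,0,0],"yaw": 0},
    {"grip": 0.04,"delta_pos": [-0.02,0,0.03],"yaw": 0},
    {"grip": 0.04,"delta_pos": [0,0,0.05],"yaw": 0},
    {"grip": 0.04,"delta_pos": [0,0,0.04],"yaw": 0},
    {"grip": 0.04,"delta_pos": [0,0,0],"yaw": 0}
  ]
}}

```text
t: 17.32
tool_pos: [378.5, -110.1, 163.9]
tool_rot: [-0.707, 0.013, 0.707, 0.013]
contact_force: [1.6, -1.0, -0.0]
finger_gap: 40.3
```

```bash
python3 - <<'E'
from h import *
s=grab("scene","scene11");t=grab("top","top11")
a=np.zeros((600,800,3),np.uint8)
a[:,:300]=cv2.resize(t[170:270,271:321],(300,600),interpolation=2)
a[:,300:]=cv2.resize(s[164:224,264:314],(500,600),interpolation=2)
cv2.imwrite("pics/z14.png",a)
print(status.sense()['tool_pos'],plan([362.2,-109.7,130],np.pi/2-.036))
E
```

```text
[ 381.02440625 -110.16432623  163.52273797] {'yaw_deg': 0.03, 'tool_delta_now': [0.0335, 0.0002, 0.0189], 'tool_delta_after_yaw': [0.0335, 0.0002, 0.0189]}
```

View pics/z14.png

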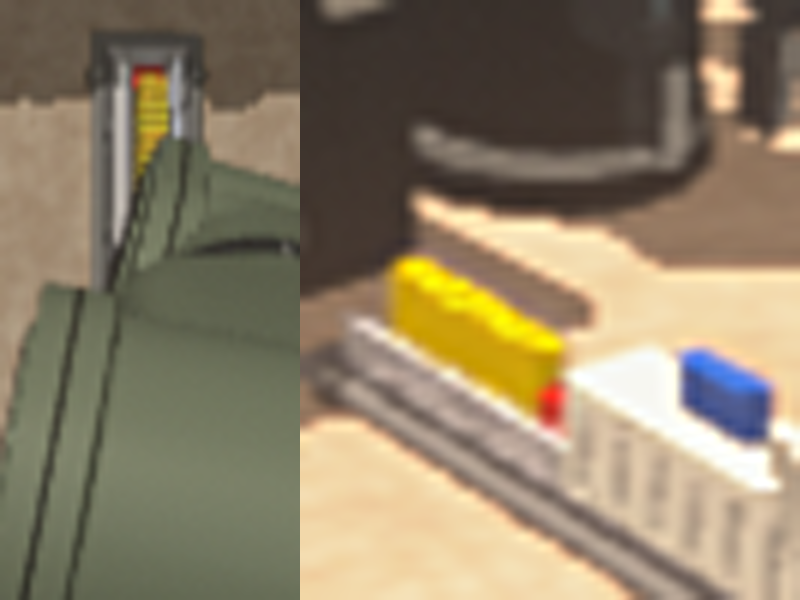

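{"op": "play_rows", "data": {
  "series": [
    {"grip": 0.045,"delta_pos": [0,0.0002,0.012],"yaw": 0},
    {"grip": 0.045,"delta_pos": [0.02,0,0],"yaw": 0},
    {"grip": 0.045,"delta_pos": [0.03,0,0],"yaw": 0},
    {"grip": 0.045,"delta_pos": [0,0,0],"yaw": 0},
    {"grip": 0.045,"delta_pos": [0,0,0],"yaw": 0}
  ]
}}

```text
t: 18.05
tool_pos: [368.3, -109.9, 113.7]
tool_rot: [-0.707, 0.012, 0.707, 0.013]
contact_force: [-0.9, -0.3, 0.4]
finger_gap: 45.4
```

```bash
python3 - <<'E'
from h import *
s=grab("scene","scene12"); crop(s,264,154,60,60,10,"z15")
q=status.sense();print(q['tool_pos'],q['joint_pos'],plan([370,-110,66],np.pi/2-.036))
print(Ro.from_quat(q['tool_rot']).as_matrix().round(3))
E
```

```text
[ 368.53291187 -109.89121092  113.85449766] [ 0.19080913  0.70710279  0.02758771  2.28002938 -0.11659465  0.15494207
 -1.27918315] {'yaw_deg': 0.04, 'tool_delta_now': [0.0479, 0.0001, -0.0014], 'tool_delta_after_yaw': [0.0479, 0.0001, -0.0014]}
[[ 0.001 -0.035 -0.999]
 [-0.    -0.999  0.035]
 [-1.     0.    -0.001]]
```

View pics/z15.png

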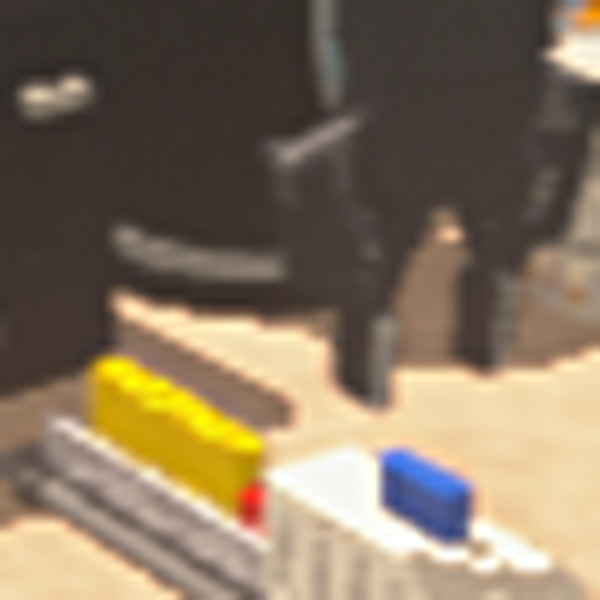

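{"op": "play_rows", "data": {
  "series": [
    {"grip": 0.045,"delta_pos": [0.012,0,-0.0015],"yaw": 0},
    {"grip": 0.045,"delta_pos": [0.012,0,0],"yaw": 0},
    {"grip": 0.045,"delta_pos": [0,0,0],"yaw": 0}
  ]
}}

```text
t: 18.48
tool_pos: [369.7, -109.8, 88.4]
tool_rot: [-0.707, 0.012, 0.707, 0.013]
contact_force: [0.4, -0.7, 0.2]
finger_gap: 44.7
```

```bash
python3 - <<'E'
from h import *
q=status.sense();print(q['tool_pos'],q['joint_pos'],plan([370,-110,67],np.pi/2-.036))
E
```

```text
[ 369.67359344 -109.79767826   88.41660621] [ 0.19865215  0.77136674  0.0128292   2.29592527 -0.11990645  0.07598686
 -1.27861823] {'yaw_deg': 0.04, 'tool_delta_now': [0.0214, 0.0002, -0.0004], 'tool_delta_after_yaw': [0.0214, 0.0002, -0.0004]}
```

{"op": "play_rows", "data": {
  "series": [
    {"grip": 0.045,"delta_pos": [0.004,0,-0.007],"yaw": 0},
    {"grip": 0.045,"delta_pos": [0.012,0,0],"yaw": 0},
    {"grip": 0.045,"delta_pos": [0,0,0],"yaw": 0}
  ]
}}

```text
t: 18.85
tool_pos: [377.1, -110.1, 72.7]
tool_rot: [-0.707, 0.012, 0.707, 0.013]
contact_force: [-0.6, -0.1, 0.9]
finger_gap: 44.9
```

```bash
python3 - <<'E'
from h import *
q=status.sense();print(q['tool_pos'],q['joint_pos'])
s=grab("scene","scene13"); crop(s,264,154,60,60,10,"z16")
E
```

```text
[ 377.08908425 -110.09105811   72.7382705 ] [ 0.19833304  0.81216119  0.00786206  2.28243581 -0.12232823  0.04782184
 -1.28005109]
```

View pics/z16.png

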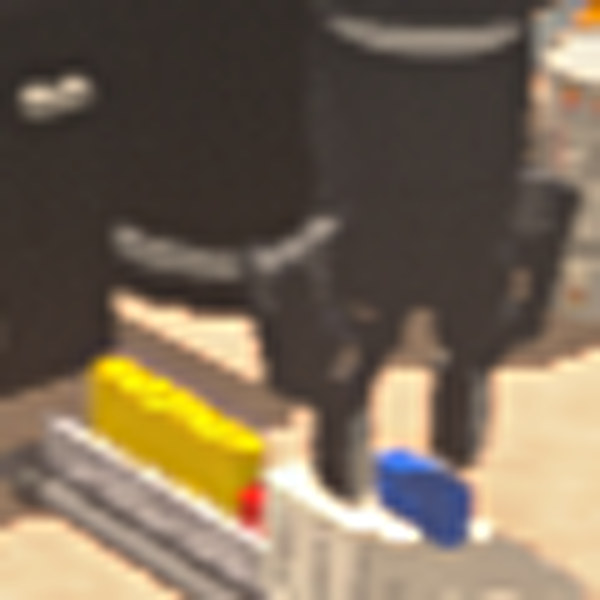

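{"op": "play_rows", "data": {
  "series": [
    {"grip": 0.03,"delta_pos": [0.001,0,0],"yaw": 0},
    {"grip": 0.02,"delta_pos": [0,0,0],"yaw": 0},
    {"grip": 0.01,"delta_pos": [0,0,0],"yaw": 0},
    {"grip": 0.008,"delta_pos": [0,0,0],"yaw": 0},
    {"grip": 0.008,"delta_pos": [0,0,0],"yaw": 0},
    {"grip": 0.008,"delta_pos": [0,0,0],"yaw": 0}
  ],
  "force": 40
}}

```text
t: 19.65
tool_pos: [377.0, -110.7, 72.3]
tool_rot: [0.707, -0.013, -0.707, -0.013]
contact_force: [-0.6, -5.8, 7.6]
finger_gap: 12.7
```

{"op": "play_rows", "data": {
  "series": [
    {"grip": 0.008,"delta_pos": [0,0,-0.002],"yaw": 0},
    {"grip": 0.008,"delta_pos": [0,0,-0.004],"yaw": 0},
    {"grip": 0.008,"delta_pos": [0,0,-0.004],"yaw": 0},
    {"grip": 0.008,"delta_pos": [0,0,0],"yaw": 0}
  ]
}}

```text
t: 20.15
tool_pos: [387.3, -111.1, 72.4]
tool_rot: [0.707, -0.013, -0.707, -0.012]
contact_force: [-0.1, -5.2, 7.5]
finger_gap: 12.4
```

{"op": "play_rows", "data": {
  "series": [
    {"grip": 0.008,"delta_pos": [-0.0006,0.0006,-0.004],"yaw": 0},
    {"grip": 0.008,"delta_pos": [0,0,-0.006],"yaw": 0},
    {"grip": 0.008,"delta_pos": [0,0,-0.006],"yaw": 0},
    {"grip": 0.008,"delta_pos": [0,0,-0.004],"yaw": 0}
  ]
}}

```text
t: 20.65
tool_pos: [407.2, -111.8, 72.5]
tool_rot: [-0.707, 0.012, 0.707, 0.012]
contact_force: [-3.1, -3.0, -7.1]
finger_gap: 13.0
```

```bash
python3 - <<'E'
from h import *
s=grab("scene","scene14"); crop(s,264,154,60,60,10,"z17")
print(status.sense()['tool_pos'],status.sense()['contact_force'])
E
```

```text
[ 407.59108009 -111.84591621   72.52000088] [ 1.39729896 -2.95542752 -9.45527235]
```

View pics/z17.png

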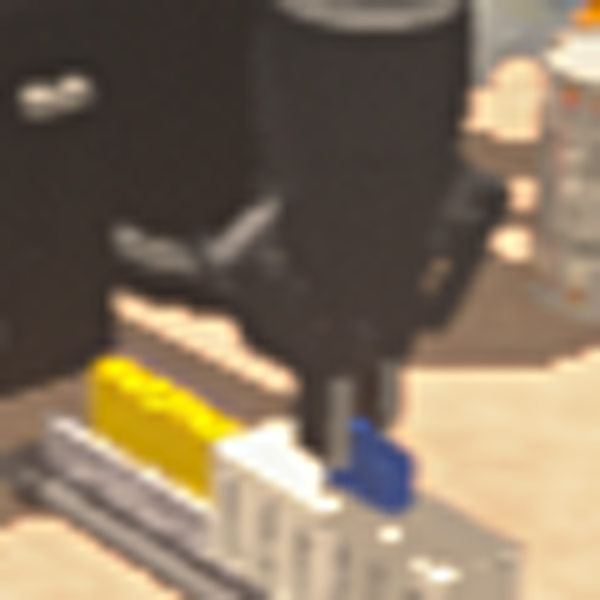

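{"op": "play_rows", "data": {
  "series": [
    {"grip": 0.008,"delta_pos": [0.0003,0,-0.006],"yaw": 0},
    {"grip": 0.008,"delta_pos": [0,0.0001,-0.01],"yaw": 0},
    {"grip": 0.008,"delta_pos": [0,0,-0.012],"yaw": 0},
    {"grip": 0.008,"delta_pos": [0,0,-0.012],"yaw": 0},
    {"grip": 0.008,"delta_pos": [0,0,-0.008],"yaw": 0},
    {"grip": 0.008,"delta_pos": [0,0,0],"yaw": 0}
  ]
}}

```text
t: 21.45
tool_pos: [455.9, -113.5, 72.4]
tool_rot: [0.708, -0.012, -0.706, -0.012]
contact_force: [3.0, -0.1, 1.5]
finger_gap: 13.0
```

{"op": "play_rows", "data": {
  "series": [
    {"grip": 0.008,"delta_pos": [0,0,-0.006],"yaw": 0},
    {"grip": 0.008,"delta_pos": [0,0,-0.01],"yaw": 0},
    {"grip": 0.008,"delta_pos": [0,0,-0.01],"yaw": 0},
    {"grip": 0.008,"delta_pos": [0,0,-0.01],"yaw": 0},
    {"grip": 0.008,"delta_pos": [0,0,-0.006],"yaw": 0},
    {"grip": 0.008,"delta_pos": [0,0,0],"yaw": 0}
  ]
}}

```text
t: 22.2
tool_pos: [497.7, -114.9, 72.4]
tool_rot: [0.707, -0.012, -0.707, -0.012]
contact_force: [3.6, 0.7, 2.8]
finger_gap: 12.5
```

{"op": "play_rows", "data": {
  "series": [
    {"grip": 0.008,"delta_pos": [0,0,-0.003],"yaw": 0},
    {"grip": 0.008,"delta_pos": [0,0,-0.003],"yaw": 0},
    {"grip": 0.008,"delta_pos": [0,0,-0.003],"yaw": 0},
    {"grip": 0.008,"delta_pos": [0,0,0],"yaw": 0}
  ]
}}

```text
t: 22.7
tool_pos: [506.0, -115.2, 72.4]
tool_rot: [0.707, -0.012, -0.707, -0.013]
contact_force: [-0.3, 1.8, 5.1]
finger_gap: 12.7
```

{"op": "play_rows", "data": {
  "series": [
    {"grip": 0.008,"delta_pos": [0,0,-0.002],"yaw": 0},
    {"grip": 0.008,"delta_pos": [0,0,-0.001],"yaw": 0},
    {"grip": 0.008,"delta_pos": [0,0,0],"yaw": 0}
  ]
}}

```text
t: 23.08
tool_pos: [508.1, -115.3, 72.4]
tool_rot: [-0.706, 0.012, 0.708, 0.013]
contact_force: [-5.7, 1.1, 10.0]
finger_gap: 12.7
```

{"op": "play_rows", "data": {
  "series": [
    {"grip": 0.008,"delta_pos": [0,0,-0.001],"yaw": 0},
    {"grip": 0.008,"delta_pos": [0,0,0],"yaw": 0}
  ]
}}

```text
t: 23.32
tool_pos: [508.1, -115.3, 72.4]
tool_rot: [-0.706, 0.012, 0.708, 0.013]
contact_force: [-12.5, 1.3, 14.4]
finger_gap: 12.8
```

{"op": "play_rows", "data": {
  "series": [
    {"grip": 0.008,"delta_pos": [0,0,-0.001],"yaw": 0},
    {"grip": 0.008,"delta_pos": [0,0,0],"yaw": 0}
  ]
}}

```text
t: 23.58
tool_pos: [508.2, -115.3, 72.3]
tool_rot: [-0.705, 0.012, 0.709, 0.013]
contact_force: [-17.6, 2.4, 18.3]
finger_gap: 12.5
```

```bash
python3 - <<'E'
from h import *
s=grab("scene","scene15"); crop(s,254,164,60,60,10,"z18")
q=status.sense();print(q['tool_pos'],q['contact_force'])
E
```

```text
[ 508.18545436 -115.31270452   72.32036683] [-16.44688757   2.10980167  18.27324346]
```

View pics/z18.png

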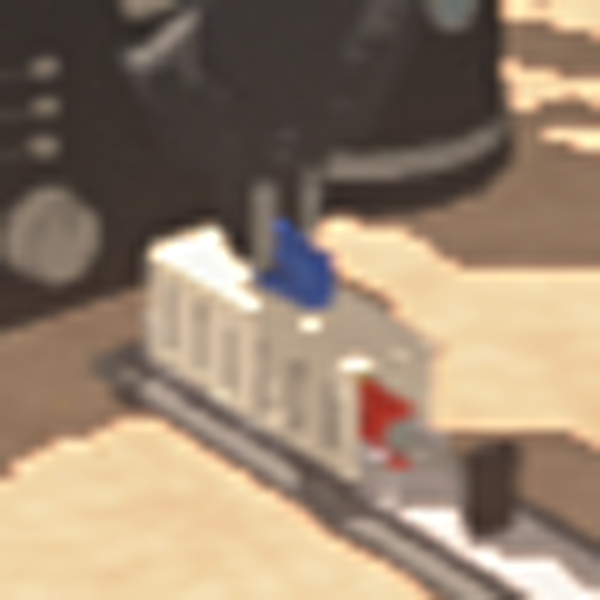

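```bash
python3 - <<'E'
from h import *
C=[440,-112.5];d=np.array([-.99935,.036]);n=np.array([-.036,-.99935])
W=lambda x,y,z:[*(C+x*d+y*n),z]
for t in(0,125,130,135): print(t,"front",proj("scene",W(15-t,-20,62.5))[0].round(2),"back",proj("scene",W(140-t,-20,62.5))[0].round(2),"tabback",proj("scene",W(97.5-t,-7,85.5))[0].round(2))
# white/blue edges
for f in("scene0","scene11","scene15"):
    im=cv2.imread(f"pics/{f}.png"); h=cv2.cvtColor(im,cv2.COLOR_BGR2HSV)
    m=cv2.inRange(h,(105,130,60),(130,255,255)); k,_,st,ce=cv2.connectedComponentsWithStats(m)
    print(f,[(st[i].tolist(),ce[i].round(1).tolist()) for i in range(1,k) if st[i][4]>8 and st[i][0]<330])
a=np.zeros((600,800,3),np.uint8)
a[:,:400]=cv2.resize(cv2.imread("pics/scene11.png")[190:238,304:336],(400,600),interpolation=2)
a[:,400:]=cv2.resize(cv2.imread("pics/scene15.png")[178:226,266:298],(400,600),interpolation=2)
cv2.imwrite("pics/z19.png",a)
E
```

```text
0 front [290.57 201.56] back [314.27 215.51] tabback [309.06 203.61]
125 front [269.99 189.45] back [290.57 201.56] tabback [286.21 190.77]
130 front [269.22 188.99] back [289.69 201.04] tabback [285.36 190.3 ]
135 front [268.45 188.55] back [288.82 200.53] tabback [284.52 189.82]
scene0 [([303, 199, 7, 6, 20], [305.4, 201.6])]
scene11 [([303, 199, 7, 6, 20], [305.4, 201.6])]
scene15 [([283, 188, 4, 6, 9], [284.4, 190.3])]
```

View pics/z19.png

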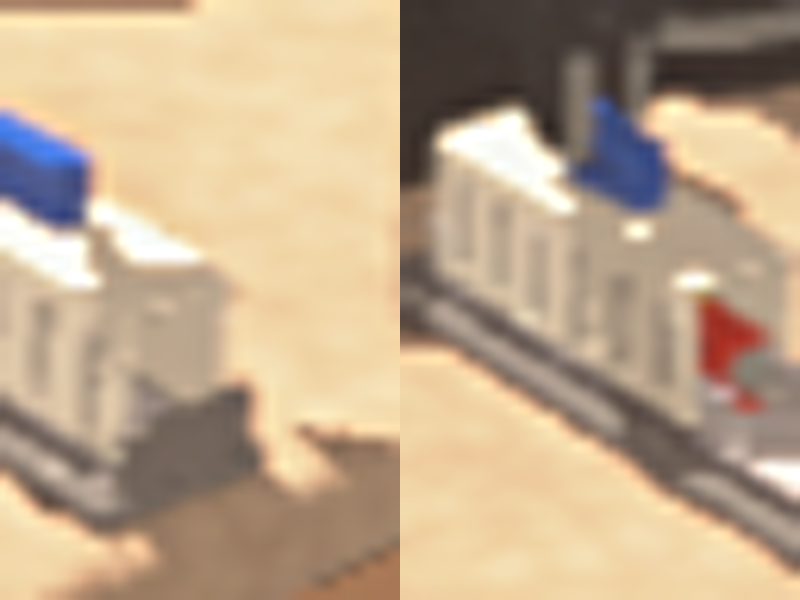

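{"op": "play_rows", "data": {
  "series": [
    {"grip": 0.008,"delta_pos": [-0.0006,0,0],"yaw": 0},
    {"grip": 0.008,"delta_pos": [0,0,0],"yaw": 0},
    {"grip": 0.008,"delta_pos": [0,0,0],"yaw": 0}
  ]
}}

```text
t: 24.0
tool_pos: [508.2, -115.3, 72.4]
tool_rot: [-0.705, 0.012, 0.709, 0.013]
contact_force: [-14.7, 1.9, 6.1]
finger_gap: 12.3
```

```bash
python3 - <<'E'
from h import *
q=status.sense();print(q['tool_pos'],q['contact_force'],q['wrist_torque'],q['joint_pos'],q['joint_efforts'])
for z in(150,190): print(z,plane("top",[(241,160),(281,163),(323,158),(352,160)],z).round())
E
```

```text
[ 508.15932765 -115.287534     72.43840746] [-14.71185915   1.94646635   6.14672287] [0.39467154 3.07575776 0.01084562] [ 0.12441643  0.88229973  0.06991482  1.83405042 -0.1283944   0.43575407
 -1.32066405] [-8.73095691e-01 -8.87292123e+01  2.91688822e+00 -1.93793911e+01
 -3.14151021e-01 -4.24462751e+00 -2.00799300e-02]
150 [[ 605.   65.  150.]
 [ 592.  -61.  150.]
 [ 605. -194.  150.]
 [ 597. -287.  150.]]
190 [[ 596.   64.  190.]
 [ 583.  -58.  190.]
 [ 596. -188.  190.]
 [ 588. -278.  190.]]
```

View pics/scene15.png

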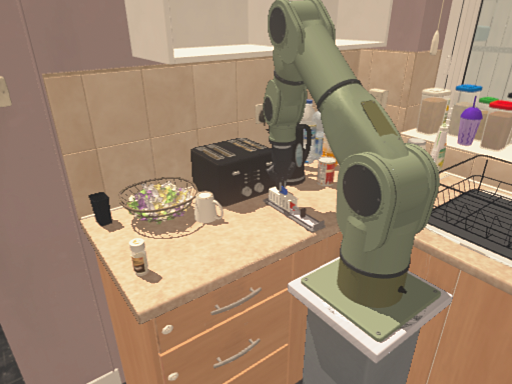

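{"op": "play_rows", "data": {
  "series": [
    {"grip": 0.008,"delta_pos": [-0.0002,0,0.0015],"yaw": 0},
    {"grip": 0.014,"delta_pos": [0,0,0],"yaw": 0},
    {"grip": 0.02,"delta_pos": [0,0,0],"yaw": 0},
    {"grip": 0.03,"delta_pos": [0,0,0],"yaw": 0},
    {"grip": 0.04,"delta_pos": [0,0,0],"yaw": 0},
    {"grip": 0.045,"delta_pos": [-0.02,0,0],"yaw": 0},
    {"grip": 0.045,"delta_pos": [-0.05,0,0],"yaw": 0},
    {"grip": 0.045,"delta_pos": [-0.05,0,0],"yaw": 0}
  ]
}}

```text
t: 25.0
tool_pos: [509.1, -115.5, 194.5]
tool_rot: [-0.707, 0.012, 0.707, 0.013]
contact_force: [-0.0, -0.3, -0.1]
finger_gap: 45.0
```

{"op": "play_rows", "data": {
  "series": [
    {"grip": 0.02,"delta_pos": [0,0.05,0.03],"yaw": 0},
    {"grip": 0.02,"delta_pos": [0,0.06,0.01],"yaw": 0},
    {"grip": 0.02,"delta_pos": [0,0.06,0],"yaw": 0},
    {"grip": 0.02,"delta_pos": [0,0.06,0],"yaw": 0},
    {"grip": 0.02,"delta_pos": [0,0.05,0],"yaw": 0},
    {"grip": 0.02,"delta_pos": [0,0,0],"yaw": 0},
    {"grip": 0.02,"delta_pos": [0,0,0],"yaw": 0}
  ]
}}

```text
t: 25.88
tool_pos: [459.5, -393.4, 192.9]
tool_rot: [-0.707, 0.012, 0.707, 0.013]
contact_force: [-0.5, 0.3, 0.5]
finger_gap: 19.9
```

```bash
python3 - <<'E'
from h import *
s=grab("scene","scene16");t=grab("top","top16")
a=np.zeros((600,800,3),np.uint8)
a[:,:300]=cv2.resize(t[170:270,271:321],(300,600),interpolation=2)
a[:,300:]=cv2.resize(s[174:234,254:304],(500,600),interpolation=2)
cv2.imwrite("pics/z20.png",a)
print(status.sense()['tool_pos'])
E
```

```text
[ 459.88263221 -392.85660714  193.20301577]
```

View pics/z20.png

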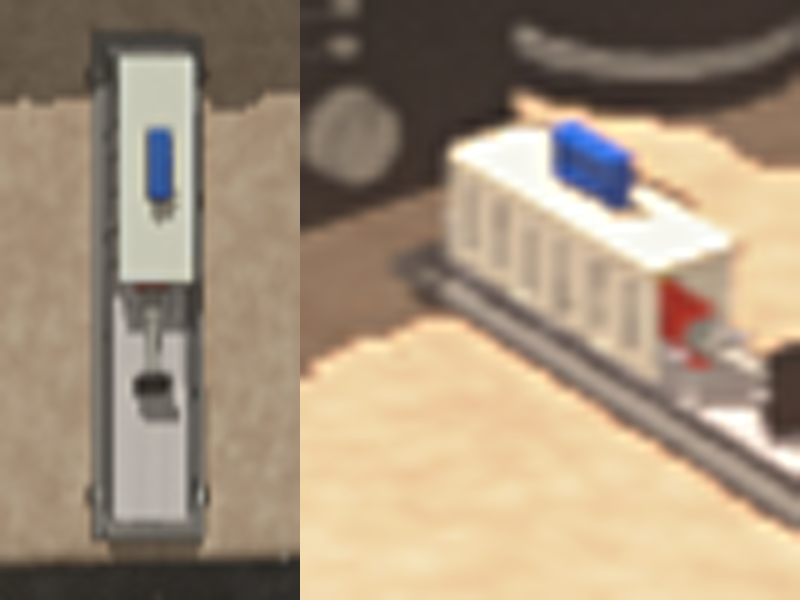

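```bash
python3 - <<'E'
from h import *
def edges(f,lo,hi,cols):
    im=cv2.imread(f"pics/{f}.png").astype(float)[:,:,1]; p=im[lo:hi,cols[0]:cols[1]].mean(1); print(f,lo,p.round().astype(int)); return p
edges("top0",212,224,(292,294)); edges("top0",250,262,(293,301))
edges("top16",172,184,(292,301)); edges("top16",212,224,(293,301))
edges("top16",254,266,(292,301))
for f in("top0","top16"):
    h=cv2.cvtColor(cv2.imread(f"pics/{f}.png"),cv2.COLOR_BGR2HSV); m=cv2.inRange(h,(105,100,50),(130,255,255)); m[:,:280]=0;m[:,312:]=0
    M=cv2.moments(m,True); p=(M['m10']/M['m00'],M['m01']/M['m00']); print(f,p,plane("top",[p],82).round(1))
    b=cv2.imread(f"pics/{f}.png").astype(float); w=np.clip(b[:,:,0]-b[:,:,2],0,None); w[:,:293]=0;w[:,302:]=0;w[w<25]=0; w[:170]=0; w[262:]=0
    yy,xx=np.mgrid[:384,:512]; p=((w*xx).sum()/w.sum(),(w*yy).sum()/w.sum()); print(p,plane("top",[p],82).round(1))
E
```

```text
top0 212 [122 128 144 152 150 152 174 200 198 198 198 198]
top0 250 [194 194 194 194 196 198 171  96  59  65  78  83]
top16 172 [ 87  87  82  69  65  73 103 161 205 202 201 201]
top16 212 [199 199 200 204 185  83  75  91  91 102 112 107]
top16 254 [179 180 155 114 109  90  79  84  80  63  45  44]
top0 (297.42857142857144, 237.1904761904762) [[ 362.  -110.4   82. ]]
(np.float64(297.3723377599599), np.float64(236.97569531445754)) [[ 362.7 -110.3   82. ]]
top16 (297.0, 197.0) [[ 492.9 -113.9   82. ]]
(np.float64(297.2495952509444), np.float64(196.73529411764707)) [[ 493.7 -114.8   82. ]]
```

```bash
python3 - <<'E'
from h import *
q=status.sense(); print(q['t'],q['contact_force'],q['tool_pos'])
r.job_done()
E
```

```text
25.975 [ 0.84845903 -0.19760122  0.88168894] [ 459.88263221 -392.85660714  193.20301577]
the job is handed in; nothing more can be done
```

The yellow strip is seated behind the red gate and the white cover is closed against a hard stop. I handed the job in at t ≈ 26 s, with the arm clear and touching nothing.

- **Seating:** I pushed the follower back about 17 mm, with 5–7 N at the wrist. I then lowered the strip to the floor, where it met about 5 N. I eased it back against the gate before opening the fingers, so the spring would not snap it. Afterwards both views showed it level, in line and behind the gate. With the cover on, the strip itself is hidden, so I did not check it again.
- **Cover:** I pinched the blue tab and slid it until it stopped dead, with no further motion at about 17 N.
- **A check that disagreed:** The tool and the top camera both measured 131 mm of cover travel, not 135 mm. Measured against the ends of the grey foot, the cover now sits at about 134.8 mm and would have started about 4 mm out of its park. That suggests it is at its stop. If it did start at zero, it is at about 131 mm, only about 1 mm inside the 130 mm limit.
- **Bystanders:** The arm made no contact near the mug, the pepper jar or the soup tin. I did not measure their positions again at the end.

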